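# Hang the lift-off door on the bench cabinet and shut it

### The job

The small grey cabinet's door was lifted off for cleaning and stands in the white stand. Lift it out, hang it back on the cabinet with the door standing well open by feeling both hinge sockets onto the two upright pins and lowering it gently, never forcing it, until it is fully home; then let go and swing it fully shut. Leave the things round about where they are.

Things in the scene. Friction and masses are not known exactly. Their poses are not given: they have to be found in the camera images.
- cabinet: small grey sheet-metal cabinet fixed on the bench, 130 deep (x) x 120 wide (y) x 176 mm high, open front facing its own -x (roughly to the robot). Origin: centre of its underside, on the bench; z up. On its left (+y) side two steel hinge arms, 14 mm high, reach forward and carry two upright pins on one vertical axis: bring the door in with its underside 40 to 70 mm above the bench to pass over the tips and under the upper arm.
- pins_middle (a point): fixed point of the cabinet at its x = -75, y = +70, z = 22 mm: where the pins' axis is when the hinge arms are at their middle setting. Pins and arms are clamped together up to 9 mm either way along the cabinet's y from here, not told: find it by feel or sight. Pins 8 mm diameter, flat tips, 16 mm long; tips 53 and 143 mm, round 16 mm wide shoulders 37 and 127 mm above the bench.
- rubber_stops (a point): midway between the two small rubber stops (8 mm wide, 3 mm proud, at z = 40 and 156 mm) on the right of the cabinet's front frame, at x = -68, y = -46, z = 98 mm in the cabinet: the shut door's inner face comes to within about 1 mm of them or touches them
- door: loose grey lift-off door: flat leaf 12 thick (x) x 120 wide (y) x 150 mm high (z), 0.2 to 0.35 kg. Origin: on its hinge axis, level with the leaf's underside; leaf from y = -12 to -132 mm, centred on x = 0. Outer face looks to -x, with a black knob 18 mm wide, 16 mm proud, at y = -115, z = 60 mm. It starts upright in the stand, underside at 12 mm, to be lifted straight up.
- door_sockets (a point): lower socket's mouth, on the hinge axis 15 mm above the underside; the upper mouth is 90 mm higher. Sockets 16 mm outside, 10 mm bore (1 mm play round a pin), 24 mm long, open below. Fully home the mouths rest on the shoulders, the door's underside 22 mm above the bench. Shut, the door's axes are parallel to the cabinet's; opened by an angle it is turned by minus that about z; it stays where left.
- door_top (a point): middle of the door's top edge: 72 mm from the hinge axis, 150 mm above the underside; the door can be gripped here across its 12 mm thickness. Axes as the door's
- stand: fixed white plastic stand, base plate 110 (x) x 70 (y) x 12 mm; two pairs of posts at x = -35 and +35 mm, tops 61 mm above the bench, hold the door in a 16 mm wide slot along the stand's x. Origin: centre of its underside on the bench. The door's hinge side points to the stand's +x, away from the robot.
- door_edge (a point): middle of the door's free (handle side) edge: 132 mm from the hinge axis, 75 mm above the underside; axes as the door's
- petri_dish: bystander: flat round dish, 66 mm wide, 14 mm high; origin at the centre of its underside
- black_eyepiece: bystander: black eyepiece, 38 mm wide, 48 mm high; origin at the centre of its underside
- small_beaker: bystander: clear beaker, 55 mm wide, 68 mm high; origin at the centre of its underside
- counter: bystander: round tally counter, 56 x 51 x 23 mm high; origin at the centre of its underside

How it is judged (in metres and radians):
On the way, in this order (a step that is already met when the one before it is completed fails the run):
1. the door hangs on both pins, fully down, upright and let go, its free edge still at least 50 mm out from the shut position (z of door in the frame of cabinet between 0.019 and 0.025 m and x of door in the frame of cabinet between -0.079 and -0.071 m and y of door in the frame of cabinet between 0.058 and 0.082 m and angle between door's own z axis and vertical below 0.05 rad and x of door_edge in the frame of cabinet below -0.125 m and contact force between door and the fingers below 0.1 N), for 0.2 s.
2. the door, still hanging on both pins, is shut (z of door in the frame of cabinet between 0.019 and 0.025 m and x of door in the frame of cabinet between -0.079 and -0.071 m and y of door in the frame of cabinet between 0.058 and 0.082 m and angle between door's own z axis and vertical below 0.05 rad and x of door_edge in the frame of cabinet above -0.082 m and y of door_edge in the frame of cabinet below 0 m), for 0.2 s.
At the end, for the whole second after the job is handed in: The door hangs on both pins: its underside within 3 mm of 22 mm above the bench, its hinge axis over the pins (within 4 mm front to back and 12 mm side to side of the pins' middle setting), upright within 0.05 rad; it is shut, its free edge within 7 mm of the shut position, and at rest (all of step 2 and linear speed of door below 0.02 m/s and angular speed of door below 0.1 rad/s); the robot touches nothing.
It fails at once if the door is forced against the cabinet or its pins by the fingers (contact force over 30 N while they touch it), or dropped or slammed onto them (over 60 N) (contact force between door and cabinet above 60 N or (contact force between door and cabinet above 30 N and contact force between door and the fingers above 1 N)).
It fails at once if a bystander (petri dish, eyepiece, beaker, counter) is moved more than 15 mm (distance of any of petri_dish, black_eyepiece, small_beaker, counter from where it was at the start of the episode above 0.015 m).
It also fails if it takes over 72 s, if anything falls off the work surface, if the arm or the gripper's body presses on something with over 40 N, if the wrist force passes 120 N, or if a joint passes its speed limit or range.

### The arm

A 6-joint arm with a two-finger parallel gripper is mounted at the origin on a cart in front of the work surface, level with it; the furniture and walls round the work are solid. World frame = base frame: x ahead of the robot, y to its left, z up, the work surface at z = 0. Lengths are in m, angles in degrees, forces in N, time in s.
With the tool pointing down it reaches from about 0.3 to 0.75 m from the base axis. Payload 8.5 kg.
Tool frame: the origin (TCP) lies at the centre of the arm's flange, where the gripper is bolted on; the fingertips stand 173 mm ahead of it and the grasp point (between the pads) lies env.pinch_z ahead of it (env.pinch_z is the distance from the TCP to the grasp point, in m); z points along the fingers, y is the line along which they close (so a half turn about z gives the same grasp; the last joint's range is limited). The gripper opens to 85 mm and grips with 20 to 120 N. Pads are 22 mm wide; open, the fingers measure 114 mm over their backs; the gripper's body (76 mm by 85 mm) begins 54 mm behind the grasp point. The pads swing forward as they close: fully open they stand 13 mm farther back than shut.
Start: joints at [61.576, 21.807, 74.336, -0, 83.858, -12.336], TCP at [0.152, 0.528, 0.405] pointing down, gripper open.
Joint ranges: [-178.18, 178.18], [-50.72, 133.34], [12.68, 142.11], [-81.47, 261.47], [9.98, 163.14], [-165.26, 165.26]. Speed limits (degrees/s): [136.94, 136.94, 180, 180, 180, 180].

### API

Orientations are given as a 3x3 rotation matrix whose columns are the frame's x, y, z axes.
In Python, from rig import env, get_image, job, spotter gives the robot as it stands. The module is installed in compiled form; this text tells all that it offers.
- The arm moves only by the shell command python3 -m creep 'ROWS' [FORCE]. ROWS is text: rows parted by semicolons, each of 7 numbers parted by spaces: the turn, a rotation vector about the tool's x, y, z in units of 8 degrees (1.0 is 8 degrees), then the shift along the tool's x, y, z in units of 30 mm (1.0 is 30 mm), then the finger opening in mm, from 0 to 85.4. A call has 1 to 12 rows; each row is the pose to reach, as a shift and turn from the pose commanded when the call began, along the tool's axes at that moment; what a row does not reach only later rows make up. A row lasts 1/10 s, in which the tool goes at most 50 mm and 8.59 degrees, less where a joint would pass 70% of its speed; a pose out of reach is approached as far as the arm can. A call with a gripper value outside its range is refused whole. The fingers move at their own pace and stop on an object; FORCE is the grip in N (left out, the last holds). Time passes only in rows, so rows that repeat a pose let the fingers close. It gives the time, the measured TCP pose, the force, the opening and the grip force at its end, in the units of the state.
- env.observe(): the state, without advancing time (a new reading comes with each control period).
- get_image(name): name is "scene" or "top"; returns a dict with "image" (480x640x3 uint8, blue, green, red), "depth" (480x640 float32, m along the optical axis (not along the pixel's ray), 0 where there is no reading), "intrinsics" (3x3 intrinsics, pixels), "D" ([k1, k2, p1, p2, k3] as OpenCV has them; the pictures are not rectified), "view" (4x4, takes a point from world to camera coordinates). Camera axes: x right, y up, looking along -z (the intrinsics and any distortion apply to the point x, -y, -z); pixel columns grow to the right and rows downward; lengths in m; the calibration is good to about 2 mm. A picture is of the moment at which its call begins.
- job.close_job(): hands the job in; it is judged then, once.
Trained networks look in a picture, given as the dict that the camera call returned (one of the last four; its "shot" number tells which), for a name from the list of things; names that differ only in an ending like _2 or _b are one class to them, and where a whole thing is asked for, a point or a joint stands for the part that bears it (a point fixed in the world has none). Each returns a list of dicts, best first, with "p" (0 to 1); they miss things now and then, are a little off and sometimes report something else, mostly with a low value. They report only what shows in the picture. A call takes as long as a camera call.
- spotter.boxes_of(label, picture): "xy" ([column, row] in pixels, amid what is visible of it).
The state is a dict: "time_s": time; "q": joint angles; "qvel": joint speeds; "joint_efforts": joint torques, N m; "position": TCP position; "tool_rot": TCP orientation; "ft_force": force on the tool from outside, world axes, zero at the start; "wrist_torque": the same for the moment, N m; "grip_width": finger opening in m; "gripper_force": force on a finger pad.
Only numpy, scipy, OpenCV 4.12 (cv2) and the standard library are available. Lean on these libraries where they do the work, as an engineer would, in place of code of your own. Each camera call takes 0.05 s, during which the arm holds its last target. There are 200 camera calls.

## Working session

There is one attempt and no reset: what is moved stays moved. The work goes in short steps, Python scripts to look and compute and a shell command to move; the robot and the scene stay as the last step left them, time stands still between calls to the robot, and variables do not carry over. Pictures are saved under pics/ and viewed, at most 10 in all, crops included, and the job is handed in when it is done.

```bash
mkdir -p pics
cat > h.py <<'E'
import numpy as np, cv2
from rig import env,get_image,job,spotter
def cam(d):
    V=np.array(d["view"]);K=np.array(d["intrinsics"]);D=np.array(d["D"],float);return V,K,D
def ray(d,xy):
    V,K,D=cam(d);u=cv2.undistortPoints(np.array([[xy]],float),K,D)[0,0]
    r=V[:3,:3].T@np.array([u[0],-u[1],-1.]);c=-V[:3,:3].T@V[:3,3];return c,r
def onz(d,xy,z):
    c,r=ray(d,xy);return c+r*(z-c[2])/r[2]
def bydepth(d,xy):
    c,r=ray(d,xy);x,y=np.round(xy).astype(int);return c+r*float(d["depth"][y,x])
def proj(d,P):
    V,K,D=cam(d);P=np.atleast_2d(P);c=P@V[:3,:3].T+V[:3,3];c=c*[1,-1,-1]
    return cv2.projectPoints(c,np.zeros(3),np.zeros(3),K,D)[0][:,0]
def cloud(d):
    V,K,D=cam(d);h,w=d["depth"].shape;g=np.stack(np.meshgrid(np.arange(w),np.arange(h)),-1).reshape(-1,1,2).astype(float)
    u=cv2.undistortPoints(g,K,D)[:,0];z=d["depth"].reshape(-1,1)
    p=np.c_[u[:,:1],-u[:,1:],-np.ones(len(u))]*z
    P=(p-V[:3,3])@V[:3,:3];P[z[:,0]==0]=np.nan;return P.reshape(h,w,3)
E
python3 - <<'E'
from h import *
np.set_printoptions(precision=4,suppress=True)
s=env.observe();print(s["position"],s["tool_rot"],env.pinch_z,s["ft_force"])
for n in("scene","top"):
    d=get_image(n);cv2.imwrite(f"pics/{n}0.png",d["image"])
    V=np.array(d["view"]);print(n,"cam",-V[:3,:3].T@V[:3,3],"look",-V[2,:3])
    for l in("cabinet","door","stand","door_top","door_sockets","pins_middle","rubber_stops","petri_dish","black_eyepiece","small_beaker","counter"):
        for b in spotter.boxes_of(l,d)[:2]: print(l,round(b["p"],2),np.array(b["xy"]),bydepth(d,b["xy"]))
E
```

```text
[0.1524 0.5284 0.4041] [[-0.9608  0.2771 -0.0006]
 [ 0.2771  0.9608 -0.0013]
 [ 0.0003 -0.0014 -1.    ]] 0.1547 [ 0.2963  0.244  -0.3035]
scene cam [-0.3198 -0.3425  1.1138] look [ 0.6024  0.2961 -0.7413]
cabinet 0.76 [344.1 223.2] [0.5715 0.0296 0.1046]
door 0.62 [429.9 312. ] [ 0.3776 -0.2437  0.1597]
door 0.21 [184.5 243.2] [0.375  0.3582 0.0672]
door_top 0.68 [429.7 310.3] [ 0.3784 -0.2424  0.1637]
door_sockets 0.6 [431.7 309.6] [ 0.3818 -0.2454  0.1636]
pins_middle 0.97 [342.1 226.5] [0.5619 0.0303 0.102 ]
pins_middle 0.64 [430.4 310.2] [ 0.3791 -0.2436  0.1638]
petri_dish 0.7 [361.3 323.3] [ 0.3861 -0.101   0.015 ]
black_eyepiece 0.58 [210.1 209.8] [0.5181 0.3839 0.0404]
black_eyepiece 0.28 [183.5 244. ] [0.3751 0.3621 0.0622]
small_beaker 0.83 [186.1 242. ] [0.381  0.358  0.0656]
counter 0.47 [433.1 265.9] [ 0.609  -0.1921  0.0234]
top cam [0.4405 0.0889 1.2526] look [ 0.0669 -0.0077 -0.9977]
cabinet 0.5 [342.9 209.4] [0.5735 0.0299 0.175 ]
door 0.56 [462.4 277.5] [ 0.4396 -0.2279  0.1039]
stand 0.75 [445.6 279.2] [ 0.4357 -0.2141  0.0119]
door_top 0.68 [466.  273.7] [ 0.4475 -0.2261  0.1383]
door_sockets 0.58 [463.3 276.2] [ 0.4424 -0.2257  0.119 ]
pins_middle 0.85 [342.3 211.9] [0.5684 0.0311 0.1759]
pins_middle 0.31 [179.9 242.6] [0.5136 0.384  0.0454]
rubber_stops 0.94 [340.6 208.8] [0.5747 0.0344 0.1742]
petri_dish 0.96 [395.9 301.2] [ 0.3858 -0.0998  0.0113]
black_eyepiece 0.67 [177.1 240. ] [0.5193 0.3905 0.0452]
black_eyepiece 0.38 [395.  301.8] [ 0.3846 -0.0972  0.0149]
small_beaker 0.58 [180.5 295.8] [0.3944 0.39   0.0064]
counter 0.56 [437.  197.3] [ 0.6222 -0.1938  0.0209]
counter 0.36 [463.4 273.2] [ 0.4486 -0.2255  0.1207]
```

View pics/scene0.png

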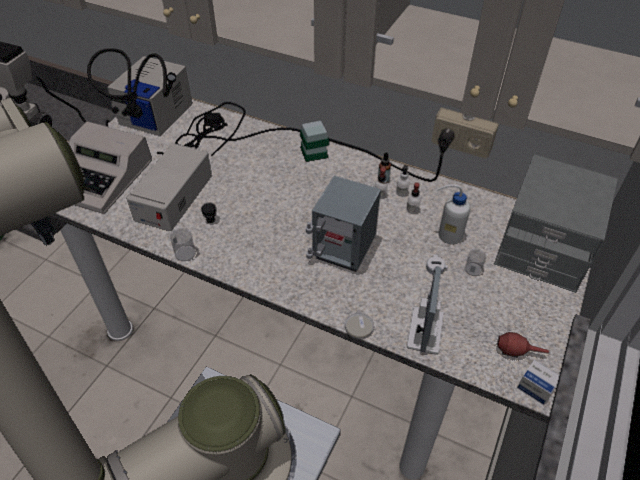

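View pics/top0.png

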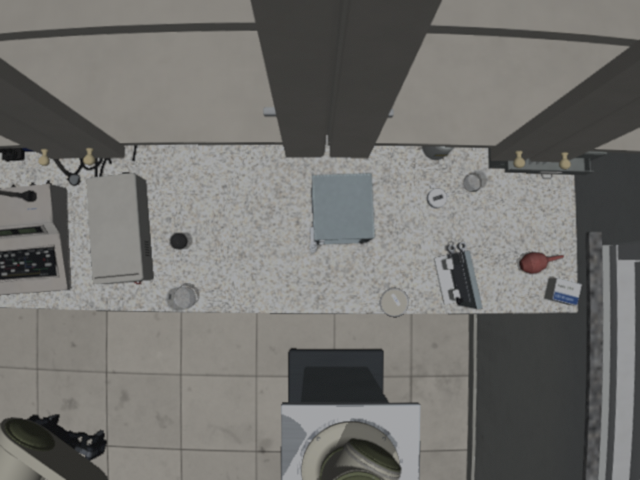

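Run:
```python
from h import *
np.set_printoptions(precision=4,suppress=True)
C=[]
for n in("scene","top"):
    P=cloud(get_image(n)).reshape(-1,3);P=P[~np.isnan(P[:,0])]
    # cabinet top
    m=(abs(P[:,2]-.176)<.006)&(abs(P[:,0]-.57)<.12)&(abs(P[:,1]-.03)<.12)
    Q=P[m]; r=cv2.minAreaRect((Q[:,:2]*1000).astype(np.float32));print(n,"cab top",len(Q),r,np.median(Q[:,2]))
    m=(P[:,2]>.145)&(P[:,2]<.175)&(abs(P[:,0]-.42)<.15)&(abs(P[:,1]+.23)<.08)
    Q=P[m];r=cv2.minAreaRect((Q[:,:2]*1000).astype(np.float32));v=cv2.fitLine((Q[:,:2]*1000).astype(np.float32),cv2.DIST_HUBER,0,.01,.01).ravel();print("door top",len(Q),r,v,np.median(Q[:,2]), np.degrees(np.arctan2(v[1],v[0])))
    m=(P[:,2]>.008)&(P[:,2]<.016)&(abs(P[:,0]-.42)<.1)&(abs(P[:,1]+.23)<.07)
    Q=P[m];print("stand base",len(Q),cv2.minAreaRect((Q[:,:2]*1000).astype(np.float32)))
    m=(P[:,2]>.05)&(P[:,2]<.068)&(abs(P[:,0]-.42)<.1)&(abs(P[:,1]+.23)<.07)
```

```text
scene cab top 2138 ((580.3587646484375, 28.630870819091797), (137.69068908691406, 122.59186553955078), 2.848365306854248) 0.17725429266605913
door top 327 ((435.7677001953125, -235.2833251953125), (121.89646911621094, 12.237645149230957), 12.609307289123535) [   0.9756    0.2197  428.2928 -236.4976] 0.16273494201327623 12.692828
stand base 561 ((434.700439453125, -228.6440887451172), (120.1387710571289, 79.51914978027344), 12.695877075195312)
top cab top 3821 ((580.3518676757812, 30.002382278442383), (129.07696533203125, 118.41098022460938), 2.47090482711792) 0.17596946802280036
door top 470 ((439.6514892578125, -232.6460418701172), (127.03034973144531, 14.564779281616211), 12.553970336914062) [   0.9778    0.2096  435.9745 -231.4979] 0.16102615175199464 12.097576
stand base 439 ((445.1707458496094, -224.6958465576172), (104.00401306152344, 113.40628051757812), 45.22181701660156)
```

The scene picture shows the cabinet at (345,222) with hinge arms near (312,228) and (312,252). The door stands edge-on at (432,310) with its knob on the left. The top picture puts the cabinet at (343,208) and the stand and door at (462,275). The door's yaw in the stand is already equal to about 80° open, so it mostly needs moving across without turning.

```bash
cat >> h.py <<'E'
def rows(pos,ya):  # ya = wanted world angle (deg) of tool y, tool down
    from scipy.spatial.transform import Rotation as Ro
    s=env.observe();R=np.array(s["tool_rot"]);a=np.radians(ya)
    y=np.array([np.cos(a),np.sin(a),0]);z=np.array([0,0,-1.]);T=np.c_[np.cross(y,z),y,z]
    r=np.degrees(Ro.from_matrix(R.T@T).as_rotvec())/8;t=R.T@(np.array(pos)-s["position"])/.03
    print("row",np.round(np.r_[r,t],3),"t",s["time_s"])
E
python3 -c "
from h import *
rows([.436,-.235,.40],102.6)"
python3 - <<'E'
from h import *
for n in ("scene","top"):
    d=get_image(n);c=proj(d,[.502,.096,.09]) [0].astype(int);print(n,c,d["intrinsics"][0][0])
    x,y=c;cr=d["image"][y-40:y+40,x-50:x+50];cv2.imwrite(f"pics/pin_{n}.png",cv2.resize(cr,(750,600),interpolation=cv2.INTER_CUBIC))
E
```

```text
row [ -0.      0.     -3.586 -16.135 -21.832   0.158] t 1.3
scene [306 237] 586.3537231387288
top [309 247] 549.2880145014899
```

View pics/pin_scene.png

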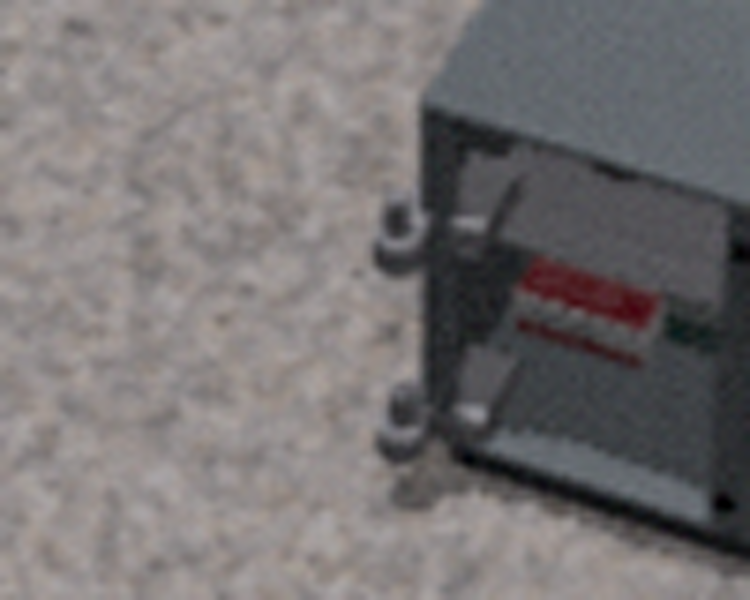

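View pics/pin_top.png

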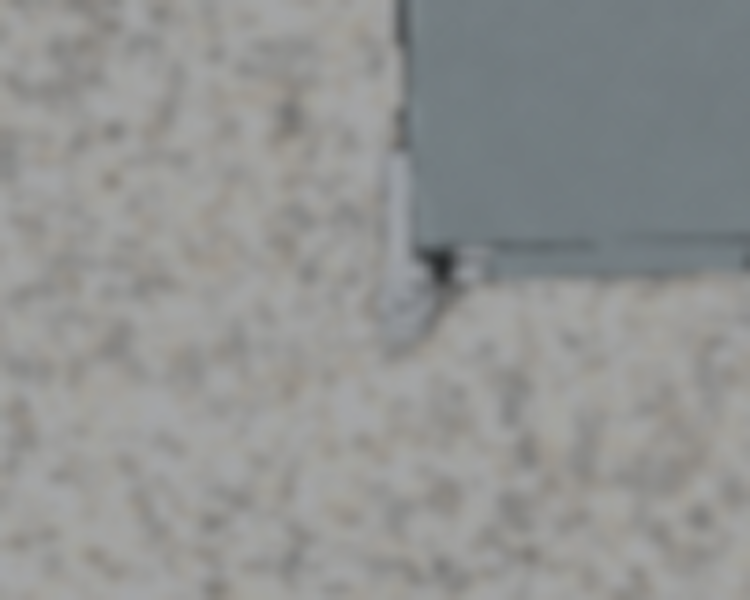

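The pin tips show in the scene crop at (400,205) and (407,387). The shoulder shows in the top crop at (408,305).

```bash
python3 -m creep '0 0 -0.9 -1.35 -1.82 0 85;0 0 -1.8 -2.7 -3.64 0 85;0 0 -2.7 -4.05 -5.46 0 85;0 0 -3.59 -5.4 -7.28 0 85;0 0 -3.59 -6.7 -9.1 0 85;0 0 -3.59 -8.1 -10.9 0 85;0 0 -3.59 -9.4 -12.7 0 85;0 0 -3.59 -10.8 -14.5 0 85;0 0 -3.59 -12.1 -16.3 0 85;0 0 -3.59 -13.4 -18.2 0 85;0 0 -3.59 -14.8 -20 0 85;0 0 -3.59 -16.13 -21.83 0.1 85' 40
python3 - <<'E'
from h import *
np.set_printoptions(precision=4,suppress=True)
f=lambda o,c:np.array(o)+(np.array(c)+.5)/7.5-.5
d=get_image("scene");t=get_image("top")
for c,z in(((400,205),.143),((407,387),.053)): print("scene",onz(d,f((256,197),c),z))
print("top",[onz(t,f((259,207),(408,305)),z) for z in(.127,.143)])
c=np.array([.5803,.0295]);a=np.radians(2.6);R=np.array([[np.cos(a),-np.sin(a)],[np.sin(a),np.cos(a)]])
for y in(-9,0,9): print(y,c+R@[-.075,.070+y/1000], proj(d,np.r_[c+R@[-.075,.070+y/1000],.143]),proj(d,np.r_[c+R@[-.075,.070+y/1000],.053]),proj(t,np.r_[c+R@[-.075,.070+y/1000],.127]))
rows([.436,-.235,.303],102.6)
E
```

```text
time_s: 2.6
position: [0.3599, -0.0312, 0.4046]
tool_rot: [[-0.976, -0.218, 0.001], [-0.218, 0.976, -0.0], [-0.001, -0.001, -1.0]]
ft_force: [1.5, 1.9, -0.7]
grip_width: 0.0847
gripper_force: 0.0
scene [0.4999 0.0866 0.143 ]
scene [0.505  0.0879 0.053 ]
top [array([0.5008, 0.0886, 0.127 ]), array([0.5   , 0.0886, 0.143 ])]
-9 [0.5026 0.087 ] [[309.2827 223.0657]] [[309.7037 248.9502]] [[313.716  246.3668]]
0 [0.5022 0.096 ] [[305.7058 221.9238]] [[306.2951 247.8178]] [[309.3338 246.5392]]
9 [0.5018 0.105 ] [[302.1417 220.786 ]] [[302.8981 246.6892]] [[304.9513 246.7114]]
row [-0.01   0.004 -0.048 -1.006 -7.079  3.384] t 2.7
```

```bash
python3 -m creep '0 0 0 -0.25 -1.6 0 85;0 0 0 -0.5 -3.2 0 85;0 0 0 -0.7 -4.8 0 85;0 0 0 -0.9 -6.4 0 85;0 0 -0.05 -1 -7.08 0 85;0 0 -0.05 -1 -7.08 0 85;0 0 -0.05 -1 -7.08 0 85;0 0 -0.05 -1 -7.08 0.5 85'
python3 - <<'E'
from h import *
np.set_printoptions(precision=4,suppress=True)
d=get_image("scene");P=cloud(d);I=d["image"]
Q=P.reshape(-1,3);m=(Q[:,2]>.145)&(Q[:,2]<.172)&(abs(Q[:,0]-.42)<.15)&(abs(Q[:,1]+.23)<.08);Q=Q[m]
print(len(Q),cv2.minAreaRect((Q[:,:2]*1000).astype(np.float32)))
rows([.436,-.235,.303],102.6)
cv2.imwrite("pics/g.png",cv2.resize(I[220:370,350:500],(600,600),interpolation=cv2.INTER_CUBIC))
E
```

```text
time_s: 3.5
position: [0.4355, -0.2284, 0.3906]
tool_rot: [[-0.974, -0.227, 0.003], [-0.227, 0.974, -0.002], [-0.002, -0.003, -1.0]]
ft_force: [0.3, -0.7, -1.0]
grip_width: 0.0852
gripper_force: 0.0
334 ((434.7947692871094, -235.47007751464844), (121.55535888671875, 12.929988861083984), 13.140260696411133)
row [ 0.013 -0.008  0.062  0.021 -0.237  2.815] t 3.55
```

View pics/g.png

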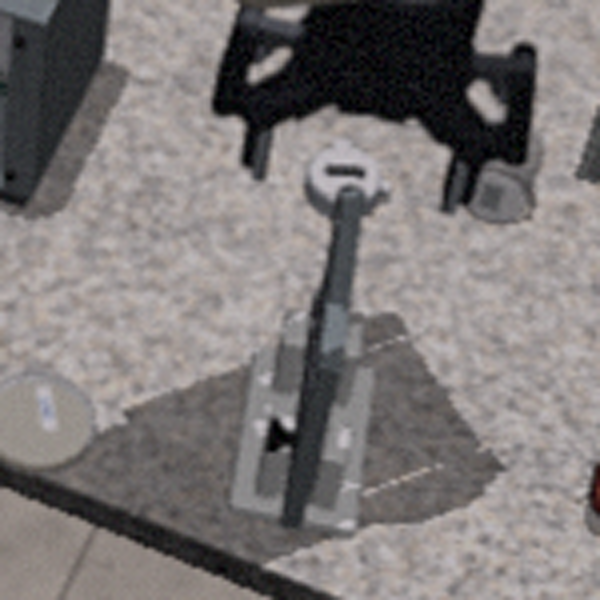

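```bash
python3 -m creep '0 0 0.05 0 -0.1 0.8 85;0 0 0.05 0 -0.1 1.6 85;0 0 0.05 0 -0.1 1.6 85;0 0 0.05 0 -0.1 1.6 85'; python3 -c "
from h import *
rows([.435,-.235,.303],102.8)"
```

```text
time_s: 3.95
position: [0.4363, -0.2319, 0.3421]
tool_rot: [[-0.976, -0.22, 0.0], [-0.22, 0.976, -0.0], [-0.0, -0.0, -1.0]]
ft_force: [0.2, -0.2, 0.1]
grip_width: 0.0849
gripper_force: 0.0
row [-1.000e-03  1.000e-03 -1.400e-02  6.600e-02 -9.100e-02  1.304e+00] t 3.95
```

```bash
python3 -m creep '0 0 0 0.05 -0.1 0.7 85;0 0 0 0.05 -0.1 1.3 85;0 0 0 0.05 -0.1 1.3 85;0 0 0 0.05 -0.1 1.3 60;0 0 0 0.05 -0.1 1.3 30;0 0 0 0.05 -0.1 1.3 0;0 0 0 0.05 -0.1 1.3 0;0 0 0 0.05 -0.1 1.3 0;0 0 0 0.05 -0.1 1.3 0' 40;  python3 -m creep '0 0 0 0 0 0 0;0 0 0 0 0 0 0;0 0 0 0 0 0 0'
```

```text
time_s: 4.85
position: [0.4355, -0.236, 0.3026]
tool_rot: [[-0.976, -0.219, 0.001], [-0.219, 0.976, -0.001], [-0.0, -0.001, -1.0]]
ft_force: [-0.5, 0.3, 4.0]
grip_width: 0.0113
gripper_force: 40.1
time_s: 5.15
position: [0.4355, -0.236, 0.3026]
tool_rot: [[-0.976, -0.219, 0.001], [-0.219, 0.976, -0.001], [-0.0, -0.001, -1.0]]
ft_force: [-1.1, 1.0, 5.9]
grip_width: 0.0116
gripper_force: 40.3
```

```bash
python3 -m creep '0 0 0 0 0 -0.7 0;0 0 0 0 0 -1.4 0;0 0 0 0 0 -2.1 0;0 0 0 0 0 -2.5 0;0 0 0 0.9 0.2 -2.5 0;0 0 0 1.4 1.4 -2.5 0;0 0 0 1.2 2.8 -2.5 0;0 0 0 0.9 4.2 -2.5 0;0 0 0 0.6 5.6 -2.5 0;0 0 0 0.3 7 -2.5 0;0 0 0 0 8.4 -2.5 0;0 0 0 -0.2 9.4 -2.2 0'
python3 -m creep '0 0 0 0 0 0 0;0 0 0 0 0 0 0;0 0 0 0 0 0 0'
python3 -c "
from h import *
rows([.381,.072,.3456],102.65)"
```

```text
time_s: 6.35
position: [0.3791, 0.0427, 0.3683]
tool_rot: [[-0.976, -0.22, 0.001], [-0.22, 0.976, 0.0], [-0.001, -0.0, -1.0]]
ft_force: [0.1, -1.0, -3.8]
grip_width: 0.0116
gripper_force: 39.9
time_s: 6.65
position: [0.3798, 0.04, 0.3681]
tool_rot: [[-0.976, -0.218, -0.0], [-0.218, 0.976, -0.0], [0.0, -0.0, -1.0]]
ft_force: [-0.3, 0.1, -1.9]
grip_width: 0.011
gripper_force: 40.4
row [-1.000e-03 -2.000e-03 -7.000e-03 -2.710e-01  1.032e+00  7.500e-01] t 6.65
```

```bash
python3 -m creep '0 0 0 -0.13 0.5 0.4 0;0 0 0 -0.27 1 0.75 0;0 0 0 -0.27 1.03 0.75 0;0 0 0 -0.27 1.03 0.75 0;0 0 0 -0.27 1.03 0.75 0;0 0 0 -0.27 1.03 0.75 0'
python3 - <<'E'
from h import *
np.set_printoptions(precision=4,suppress=True)
s=env.observe();p=np.array(s["position"]);R=np.array(s["tool_rot"]);print(s["ft_force"])
u=-R[:,0]; hx=p+.072*u; zb=p[2]-.2906
print("hinge pred",hx,"under",zb)
for n in("scene","top"):
    d=get_image(n);P=cloud(d).reshape(-1,3)
    for z in (.129,.105,.039,.015): print(n,z,proj(d,np.r_[hx[:2],zb+z])[0])
    m=(abs(P[:,2]-(zb+.150))<.007)&(P[:,0]>.25)&(P[:,0]<.49)&(abs(P[:,1]-.072)<.06);Q=P[m]
    print(n,len(Q),cv2.minAreaRect((Q[:,:2]*1000).astype(np.float32)))
    c=proj(d,np.r_[hx[:2],.1])[0].astype(int);x,y=c+[5,0];print("origin",x-50,y-40)
    cv2.imwrite(f"pics/s1_{n}.png",cv2.resize(d["image"][y-40:y+40,x-50:x+50],(750,600),interpolation=cv2.INTER_CUBIC))
E
```

```text
time_s: 7.25
position: [0.381, 0.0719, 0.3461]
tool_rot: [[-0.976, -0.218, 0.001], [-0.218, 0.976, -0.0], [-0.001, -0.0, -1.0]]
ft_force: [-0.3, 0.5, -3.1]
grip_width: 0.0113
gripper_force: 40.4
[-0.2681  0.5038 -3.1395]
hinge pred [0.4512 0.0876 0.3462] under 0.055489833491102536
scene 0.129 [298.2103 225.1082]
scene 0.105 [298.4836 232.5698]
scene 0.039 [299.1988 252.0734]
scene 0.015 [299.4464 258.8187]
scene 232 ((359.2004089355469, 69.19429016113281), (37.20151138305664, 76.20348358154297), 87.91483306884766)
origin 254 210
top 0.129 [313.3486 271.1399]
top 0.105 [313.3325 271.261 ]
top 0.039 [313.2916 271.568 ]
top 0.015 [313.2779 271.6712]
top 66 ((430.2436828613281, 82.13603210449219), (21.66175079345703, 11.548867225646973), 14.331948280334473)
origin 268 231
```

View pics/s1_scene.png

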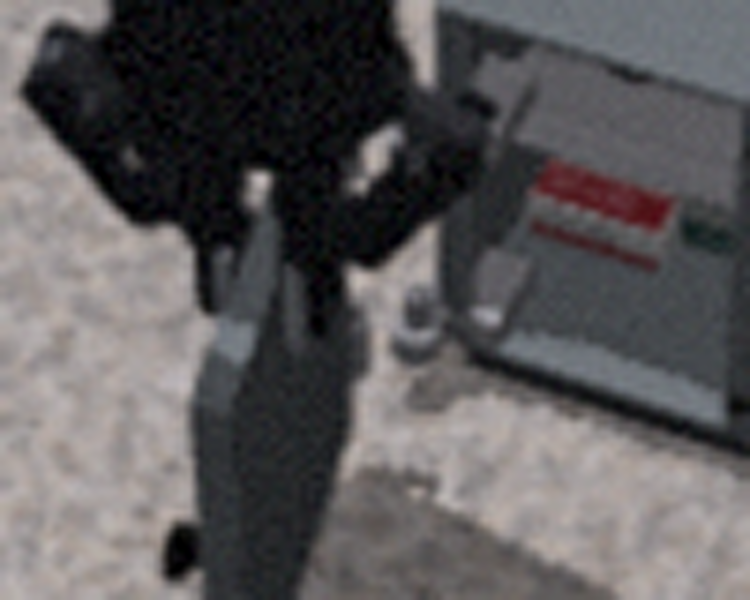

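View pics/s1_top.png

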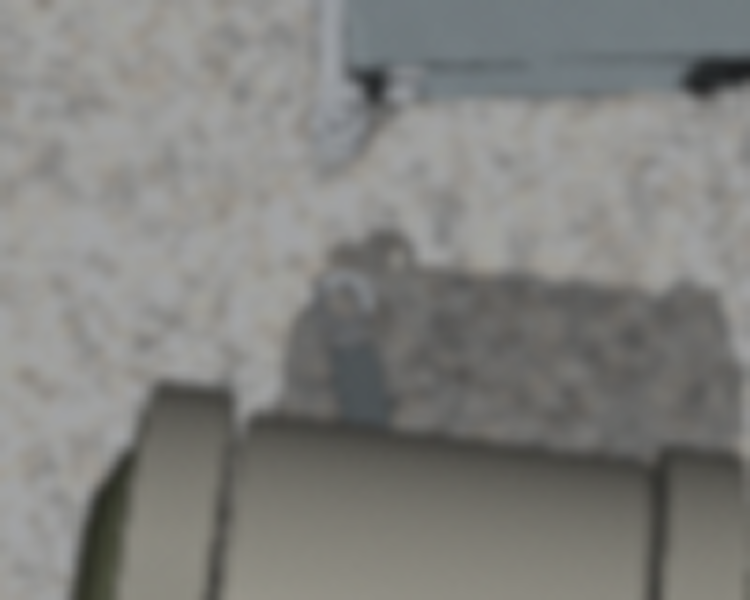

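In the scene crop, the sockets are hidden behind the finger and the lower pin is at (417,305). In the top crop, the upper socket's ring is at (345,297) and the pin's shoulder at (341,131).

Run:
```python
from h import *
np.set_printoptions(precision=4,suppress=True)
t=get_image("top");f=lambda o,c:np.array(o)+(np.array(c)+.5)/7.5-.5
print(onz(t,f((268,231),(345,297)),.1845),onz(t,f((268,231),(341,131)),.13))
rows([.4312,.0719,.3456],102.65)
```

```text
[0.4531 0.0871 0.1845] [0.499  0.0884 0.13  ]
row [-0.002  0.004 -0.006 -1.635 -0.376  0.011] t 7.4
```

```bash
python3 -m creep '0 0 0 -0.5 -0.11 0 0;0 0 0 -1.1 -0.24 0 0;0 0 0 -1.6 -0.35 0 0;0 0 0 -1.6 -0.35 0 0;0 0 0 -1.6 -0.35 0.4 0;0 0 0 -1.6 -0.35 0.5 0;0 0 0 -1.6 -0.35 0.5 0;0 0 0 -1.6 -0.35 0.5 0'
python3 -m creep '0 0 0 0 0 0.03 0;0 0 0 0 0 0.06 0;0 0 0 0 0 0.09 0;0 0 0 0 0 0.12 0;0 0 0 0 0 0.12 0;0 0 0 0 0 0.12 0'
```

```text
time_s: 8.2
position: [0.4298, 0.0728, 0.331]
tool_rot: [[-0.976, -0.219, 0.0], [-0.219, 0.976, -0.0], [-0.0, -0.0, -1.0]]
ft_force: [1.2, 0.3, -3.5]
grip_width: 0.0114
gripper_force: 40.3
time_s: 8.8
position: [0.4301, 0.0728, 0.3271]
tool_rot: [[-0.976, -0.219, 0.001], [-0.219, 0.976, 0.0], [-0.001, -0.0, -1.0]]
ft_force: [2.7, 1.1, -3.7]
grip_width: 0.0115
gripper_force: 40.4
```

```bash
python3 -m creep '0 0 0 0 0 0.03 0;0 0 0 0 0 0.06 0;0 0 0 0 0 0.09 0;0 0 0 0 0 0.09 0;0 0 0 0 0 0.09 0'; python3 -c "
from h import *
s=env.observe();print(s['wrist_torque'],s['ft_force'])"
```

```text
time_s: 9.3
position: [0.4301, 0.0727, 0.3244]
tool_rot: [[-0.976, -0.219, 0.001], [-0.219, 0.976, 0.0], [-0.001, -0.0, -1.0]]
ft_force: [3.7, 0.3, -3.0]
grip_width: 0.0117
gripper_force: 40.5
[ 0.21069    -0.75618441 -0.02982753] [ 3.70154078  0.26264824 -2.98030673]
```

```bash
python3 -m creep '0 0 0 -0.015 -0.003 0 0;0 0 0 -0.03 -0.007 0 0;0 0 0 -0.03 -0.007 0 0;0 0 0 -0.03 -0.007 0 0'; python3 -m creep '0 0 0 -0.03 -0.007 0 0;0 0 0 -0.03 -0.007 0 0;0 0 0 -0.03 -0.007 0 0'
```

```text
time_s: 9.7
position: [0.4307, 0.0728, 0.3242]
tool_rot: [[-0.976, -0.219, -0.001], [-0.219, 0.976, -0.0], [0.001, 0.0, -1.0]]
ft_force: [1.0, 0.9, -2.5]
grip_width: 0.0115
gripper_force: 40.4
time_s: 10.0
position: [0.4317, 0.0727, 0.3243]
tool_rot: [[-0.976, -0.219, -0.001], [-0.219, 0.976, -0.0], [0.001, 0.0, -1.0]]
ft_force: [0.1, -1.1, -2.5]
grip_width: 0.0112
gripper_force: 40.4
```

```bash
python3 -m creep '0 0 0 -0.01 0.03 0 0;0 0 0 -0.015 0.065 0 0;0 0 0 -0.015 0.065 0 0;0 0 0 -0.015 0.065 0 0'; python3 -m creep '0 0 0 0.015 -0.065 0 0;0 0 0 0.03 -0.13 0 0;0 0 0 0.03 -0.13 0 0;0 0 0 0.03 -0.13 0 0'
```

```text
time_s: 10.4
position: [0.4318, 0.0748, 0.3244]
tool_rot: [[-0.976, -0.219, -0.0], [-0.219, 0.976, -0.0], [0.0, -0.0, -1.0]]
ft_force: [-0.7, -0.3, -2.8]
grip_width: 0.0114
gripper_force: 40.4
time_s: 10.8
position: [0.4318, 0.071, 0.3243]
tool_rot: [[-0.976, -0.219, 0.0], [-0.219, 0.976, 0.001], [-0.0, 0.001, -1.0]]
ft_force: [1.2, 4.2, -3.6]
grip_width: 0.0116
gripper_force: 40.4
```

```bash
python3 -m creep '0 0 0 -0.01 0.06 0 0;0 0 0 -0.03 0.12 0 0;0 0 0 -0.04 0.18 0 0;0 0 0 -0.04 0.18 0 0;0 0 0 -0.04 0.18 0 0'; python3 -m creep '0 0 0 0.013 -0.055 0 0;0 0 0 0.013 -0.055 0 0;0 0 0 0.013 -0.055 0 0'
```

```text
time_s: 11.3
position: [0.4318, 0.0759, 0.3245]
tool_rot: [[-0.976, -0.218, 0.0], [-0.218, 0.976, -0.002], [0.0, -0.002, -1.0]]
ft_force: [-1.3, -4.7, -3.4]
grip_width: 0.0115
gripper_force: 40.6
time_s: 11.6
position: [0.4317, 0.0747, 0.3244]
tool_rot: [[-0.976, -0.219, -0.0], [-0.219, 0.976, 0.0], [-0.0, 0.0, -1.0]]
ft_force: [0.7, -0.6, -3.0]
grip_width: 0.0117
gripper_force: 40.4
```

```bash
python3 -m creep '0 0 0 0.007 -0.033 0 0;0 0 0 0.007 -0.033 0 0;0 0 0 0.007 -0.033 0.07 0;0 0 0 0.007 -0.033 0.14 0;0 0 0 0.007 -0.033 0.21 0;0 0 0 0.007 -0.033 0.28 0;0 0 0 0.007 -0.033 0.33 0;0 0 0 0.007 -0.033 0.33 0;0 0 0 0.007 -0.033 0.33 0'
```

```text
time_s: 12.5
position: [0.4318, 0.0736, 0.3145]
tool_rot: [[-0.976, -0.219, -0.0], [-0.219, 0.976, 0.0], [0.0, 0.0, -1.0]]
ft_force: [0.3, -0.8, -3.5]
grip_width: 0.0112
gripper_force: 40.4
```

```bash
python3 -m creep '0 0 0 0 0 0.02 0;0 0 0 0 0 0.04 0;0 0 0 0 0 0.04 0;0 0 0 0 0 0.04 0'
```

```text
time_s: 12.9
position: [0.4318, 0.0736, 0.3133]
tool_rot: [[-0.976, -0.219, 0.0], [-0.219, 0.976, 0.0], [-0.0, 0.0, -1.0]]
ft_force: [-0.6, 0.3, -3.3]
grip_width: 0.0117
gripper_force: 40.4
```

```bash
python3 -m creep '0 0 0 0 0 0.02 0;0 0 0 0 0 0.03 0;0 0 0 0 0 0.03 0;0 0 0 0 0 0.03 0'; python3 -m creep '0 0 0 0 0 0.015 0;0 0 0 0 0 0.03 0;0 0 0 0 0 0.03 0;0 0 0 0 0 0.03 0'
```

```text
time_s: 13.3
position: [0.4318, 0.0736, 0.3124]
tool_rot: [[-0.976, -0.219, 0.0], [-0.219, 0.976, -0.0], [-0.0, -0.0, -1.0]]
ft_force: [0.2, -0.2, -3.2]
grip_width: 0.0115
gripper_force: 40.4
time_s: 13.7
position: [0.4316, 0.0736, 0.312]
tool_rot: [[-0.976, -0.219, 0.001], [-0.219, 0.976, -0.0], [-0.001, -0.0, -1.0]]
ft_force: [-3.8, -1.2, 5.4]
grip_width: 0.0117
gripper_force: 41.7
```

```bash
python3 -m creep '0 0 0 0 0 -0.02 0;0 0 0 0 0 -0.02 0;0 0 0 0 0 -0.02 13;0 0 0 0 0 -0.02 20;0 0 0 0 0 -0.02 50;0 0 0 0 0 -0.02 50;0 0 0 0 0 -0.02 50;0 0 0 0 0 -0.02 50'
python3 -m creep '0 0 0 0 0 -0.5 50;0 0 0 0 0 -1 50;0 0 0 0 0 -1.7 50;0 0 0 0 0 -2.3 50;0 0 0 0 0 -2.3 50;0 0 0 0 0 -2.3 50'
python3 - <<'E'
from h import *
d=get_image("scene");cv2.imwrite("pics/hung.png",cv2.resize(d["image"][170:330,220:380],(600,600),interpolation=cv2.INTER_CUBIC))
P=cloud(d).reshape(-1,3);m=(P[:,2]>.160)&(P[:,2]<.190)&(P[:,0]>.33)&(P[:,0]<.505)&(P[:,1]>0.02)&(P[:,1]<.13);Q=P[m];print(len(Q),np.median(Q[:,2]),cv2.minAreaRect((Q[:,:2]*1000).astype(np.float32)))
E
```

```text
time_s: 14.5
position: [0.4318, 0.0736, 0.3121]
tool_rot: [[-0.976, -0.219, -0.0], [-0.219, 0.976, -0.0], [0.0, -0.0, -1.0]]
ft_force: [-0.0, 0.1, -0.1]
grip_width: 0.0505
gripper_force: 0.0
time_s: 15.1
position: [0.4316, 0.0736, 0.3806]
tool_rot: [[-0.976, -0.219, -0.0], [-0.219, 0.976, 0.0], [0.0, 0.0, -1.0]]
ft_force: [0.6, 0.0, -0.8]
grip_width: 0.0498
gripper_force: 0.0
290 0.17055153477981116 ((428.42474365234375, 71.43802642822266), (123.80728149414062, 13.015894889831543), 12.7789945602417)
```

View pics/hung.png

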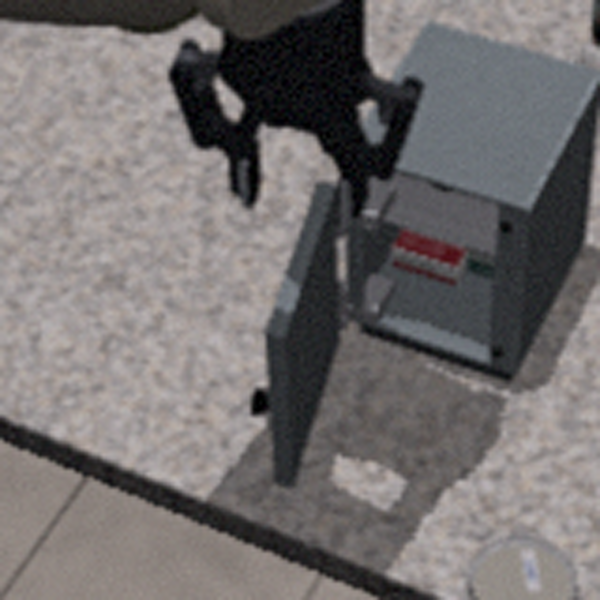

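The door hangs level on both pins: its top is at z of about 0.171, and in the picture its leaf at (305,330) stands open and upright. Next I swing it shut with closed fingers on the outer face, above the knob.

```bash
cat >> h.py <<'E'
H=np.array([.502,.0894]);YC=2.6
def push(th,r,d,z):
    a=np.radians(YC-th-90);n=np.radians(YC-th+180)
    return np.r_[H+r*np.array([np.cos(a),np.sin(a)])+d*np.array([np.cos(n),np.sin(n)]),z],YC-th+180
E
python3 - <<'E'
from h import *
print(np.round(env.observe()["q"],1))
p,a=push(80,.095,.045,.308);print(p,a)
rows(p,a)
E
```

```text
[  -5.9   11.9   93.3   -0.    74.9 -108.5]
[0.39947146 0.11259265 0.308     ] 102.6
row [ 0.003 -0.009  0.003  0.757  1.502  2.41 ] t 15.15
```

```bash
python3 -m creep '0 0 1 0.4 0.8 0 0;0 0 2 0.76 1.5 0 0;0 0 3 0.76 1.5 0 0;0 0 4 0.76 1.5 0 0;0 0 5 0.76 1.5 0 0;0 0 6 0.76 1.5 0 0;0 0 7 0.76 1.5 0.4 0;0 0 8 0.76 1.5 0.9 0;0 0 9 0.76 1.5 1.5 0;0 0 10 0.76 1.5 2 0;0 0 11 0.76 1.5 2.4 0;0 0 11.25 0.76 1.5 2.4 0'
python3 -m creep '0 0 0 0 0 0 0;0 0 0 0 0 0 0'
python3 - <<'E'
from h import *
for th,d in((80,.02),(75,.018),(70,.017),(65,.017),(60,.017),(55,.017),(50,.017),(45,.017),(40,.017),(35,.017),(30,.017),(25,.017)):
    p,a=push(th,.095,d,.308); rows(p,a-90)
E
```

```text
time_s: 16.35
position: [0.3992, 0.1125, 0.3068]
tool_rot: [[-0.214, 0.977, -0.005], [0.977, 0.214, 0.0], [0.001, -0.005, -1.0]]
ft_force: [1.2, -0.3, -0.7]
grip_width: -0.0002
gripper_force: 0.0
time_s: 16.55
position: [0.3996, 0.1125, 0.3087]
tool_rot: [[-0.22, 0.976, -0.001], [0.976, 0.22, -0.0], [0.0, -0.001, -1.0]]
ft_force: [0.4, 0.6, -0.4]
grip_width: -0.0001
gripper_force: 0.0
row [-0.006 -0.001  0.013 -0.829 -0.006  0.022] t 16.55
row [-6.000e-03 -1.000e-03 -6.120e-01 -1.174e+00 -4.700e-02  2.200e-02] t 16.55
row [-0.006 -0.002 -1.237 -1.487 -0.057  0.022] t 16.55
row [-0.006 -0.002 -1.862 -1.768 -0.046  0.022] t 16.55
row [-6.000e-03 -2.000e-03 -2.487e+00 -2.046e+00 -1.100e-02  2.200e-02] t 16.55
row [-6.000e-03 -2.000e-03 -3.112e+00 -2.320e+00  4.900e-02  2.200e-02] t 16.55
row [-6.000e-03 -3.000e-03 -3.737e+00 -2.588e+00  1.320e-01  2.200e-02] t 16.55
row [-6.000e-03 -3.000e-03 -4.362e+00 -2.848e+00  2.380e-01  2.200e-02] t 16.55
row [-5.000e-03 -3.000e-03 -4.987e+00 -3.098e+00  3.670e-01  2.100e-02] t 16.55
row [-5.000e-03 -3.000e-03 -5.612e+00 -3.335e+00  5.160e-01  2.100e-02] t 16.55
row [-5.000e-03 -4.000e-03 -6.237e+00 -3.558e+00  6.860e-01  2.100e-02] t 16.55
row [-5.000e-03 -4.000e-03 -6.862e+00 -3.766e+00  8.750e-01  2.100e-02] t 16.55
```

```bash
python3 -m creep '0 0 0 -0.5 0 0 0;0 0 0 -0.83 0 0 0;0 0 -0.3 -1.0 -0.03 0 0;0 0 -0.6 -1.17 -0.05 0 0;0 0 -0.9 -1.33 -0.05 0 0;0 0 -1.24 -1.49 -0.06 0 0;0 0 -1.55 -1.63 -0.05 0 0;0 0 -1.86 -1.77 -0.05 0 0;0 0 -2.2 -1.91 -0.03 0 0;0 0 -2.5 -2.05 -0.01 0 0;0 0 -2.8 -2.18 0.02 0 0;0 0 -3.11 -2.32 0.05 0 0'
python3 - <<'E'
from h import *
for th in (50,45,40,35,30,25,20,15,10,7,5,3):
    p,a=push(th,.095,.017,.308); rows(p,a-90)
E
```

```text
time_s: 17.75
position: [0.4164, 0.0445, 0.3091]
tool_rot: [[-0.611, 0.792, 0.0], [0.792, 0.611, 0.0], [0.0, 0.0, -1.0]]
ft_force: [0.5, 1.1, 0.0]
grip_width: 0.0001
gripper_force: 0.1
row [ 0.001 -0.    -0.622 -0.268 -0.031  0.036] t 17.75
row [ 1.000e-03 -0.000e+00 -1.247e+00 -5.480e-01 -4.400e-02  3.600e-02] t 17.75
row [ 1.000e-03 -0.000e+00 -1.872e+00 -8.290e-01 -3.300e-02  3.600e-02] t 17.75
row [ 1.000e-03  0.000e+00 -2.497e+00 -1.107e+00  3.000e-03  3.600e-02] t 17.75
row [ 1.000e-03  0.000e+00 -3.122e+00 -1.381e+00  6.300e-02  3.600e-02] t 17.75
row [ 1.000e-03  0.000e+00 -3.747e+00 -1.649e+00  1.470e-01  3.600e-02] t 17.75
row [ 1.000e-03  0.000e+00 -4.372e+00 -1.909e+00  2.530e-01  3.600e-02] t 17.75
row [ 1.000e-03  0.000e+00 -4.997e+00 -2.158e+00  3.820e-01  3.600e-02] t 17.75
row [ 1.000e-03  0.000e+00 -5.622e+00 -2.395e+00  5.320e-01  3.600e-02] t 17.75
row [ 1.000e-03  0.000e+00 -5.997e+00 -2.531e+00  6.320e-01  3.600e-02] t 17.75
row [ 1.000e-03  0.000e+00 -6.247e+00 -2.618e+00  7.020e-01  3.600e-02] t 17.75
row [ 1.000e-03  0.000e+00 -6.497e+00 -2.703e+00  7.760e-01  3.600e-02] t 17.75
```

```bash
python3 -m creep '0 0 -0.3 -0.13 -0.02 0 0;0 0 -0.62 -0.27 -0.03 0 0;0 0 -0.93 -0.41 -0.04 0 0;0 0 -1.25 -0.55 -0.04 0 0;0 0 -1.56 -0.69 -0.04 0 0;0 0 -1.87 -0.83 -0.03 0 0;0 0 -2.2 -0.97 -0.02 0 0;0 0 -2.5 -1.11 0 0 0;0 0 -2.8 -1.24 0.03 0 0;0 0 -3.12 -1.38 0.06 0 0;0 0 -3.43 -1.51 0.1 0 0;0 0 -3.75 -1.65 0.15 0 0'
python3 - <<'E'
from h import *
for th in (20,15,12,10,8,6,4,2,0):
    p,a=push(th,.095,.017,.308); rows(p,a-90)
d=get_image("scene");cv2.imwrite("pics/sw.png",cv2.resize(d["image"][170:330,220:380],(600,600),interpolation=cv2.INTER_CUBIC))
E
```

```text
time_s: 18.95
position: [0.4501, 0.008, 0.3091]
tool_rot: [[-0.925, 0.381, -0.0], [0.381, 0.925, 0.0], [0.0, 0.0, -1.0]]
ft_force: [-0.2, 0.5, 0.2]
grip_width: 0.0003
gripper_force: 0.1
row [ 0.    -0.001 -0.622 -0.277 -0.038  0.035] t 18.95
row [ 0.000e+00 -1.000e-03 -1.247e+00 -5.570e-01 -5.100e-02  3.500e-02] t 18.95
row [ 0.000e+00 -1.000e-03 -1.622e+00 -7.260e-01 -4.700e-02  3.500e-02] t 18.95
row [ 0.000e+00 -1.000e-03 -1.872e+00 -8.380e-01 -4.000e-02  3.500e-02] t 18.95
row [ 0.000e+00 -1.000e-03 -2.122e+00 -9.490e-01 -2.800e-02  3.500e-02] t 18.95
row [ 0.000e+00 -1.000e-03 -2.372e+00 -1.061e+00 -1.300e-02  3.500e-02] t 18.95
row [ 0.000e+00 -1.000e-03 -2.622e+00 -1.171e+00  6.000e-03  3.500e-02] t 18.95
row [ 0.000e+00 -1.000e-03 -2.872e+00 -1.281e+00  2.900e-02  3.500e-02] t 18.95
row [ 0.000e+00 -1.000e-03 -3.122e+00 -1.390e+00  5.600e-02  3.500e-02] t 18.95
```

View pics/sw.png

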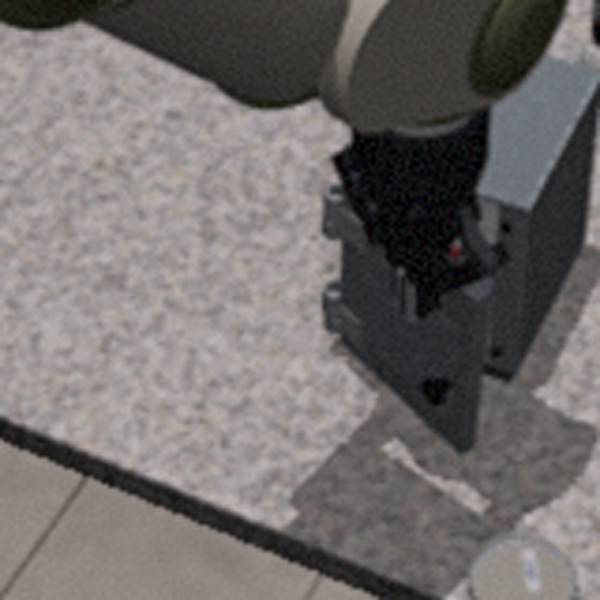

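The picture shows the door swinging along with the fingers, its knob at (433,390). I'll go on gently.

```bash
python3 -m creep '0 0 -0.3 -0.14 -0.02 0 0;0 0 -0.62 -0.28 -0.04 0 0;0 0 -0.93 -0.42 -0.05 0 0;0 0 -1.25 -0.56 -0.05 0 0;0 0 -1.44 -0.64 -0.05 0 0;0 0 -1.62 -0.73 -0.05 0 0;0 0 -1.75 -0.78 -0.04 0 0;0 0 -1.87 -0.84 -0.04 0 0;0 0 -2 -0.9 -0.03 0 0;0 0 -2.12 -0.95 -0.03 0 0;0 0 -2.25 -1 -0.02 0 0;0 0 -2.37 -1.06 -0.01 0 0'
python3 -m creep '0 0 -0.06 -0.03 0 0 0;0 0 -0.12 -0.05 0.01 0 0;0 0 -0.12 -0.05 0.01 0 0'
python3 - <<'E'
from h import *
for th in (4,3,2,1,0):
    p,a=push(th,.095,.017,.308); rows(p,a-90)
E
```

```text
time_s: 20.2
position: [0.4794, -0.004, 0.3091]
tool_rot: [[-0.998, 0.06, -0.0], [0.06, 0.998, -0.0], [0.0, -0.0, -1.0]]
ft_force: [-0.5, -0.3, -0.0]
grip_width: -0.0001
gripper_force: 0.1
time_s: 20.5
position: [0.4809, -0.0038, 0.3091]
tool_rot: [[-0.999, 0.045, -0.0], [0.045, 0.999, 0.0], [0.0, 0.0, -1.0]]
ft_force: [-0.2, 0.1, 0.2]
grip_width: -0.0002
gripper_force: 0.1
row [ 0.    -0.    -0.144 -0.062 -0.042  0.035] t 20.5
row [ 0.    -0.    -0.269 -0.117 -0.05   0.035] t 20.5
row [ 0.    -0.    -0.394 -0.173 -0.057  0.035] t 20.5
row [ 0.    -0.    -0.519 -0.229 -0.064  0.035] t 20.5
row [ 0.    -0.    -0.644 -0.285 -0.069  0.035] t 20.5
```

```bash
python3 -m creep '0 0 -0.06 -0.03 0 0 0;0 0 -0.13 -0.06 0 0 0;0 0 -0.2 -0.09 0 0 0;0 0 -0.26 -0.12 0 0 0;0 0 -0.32 -0.15 0 0 0;0 0 -0.38 -0.17 0 0 0;0 0 -0.38 -0.17 0 0 0'; python3 -m creep '0 0 -0.05 -0.02 0 0 0;0 0 -0.1 -0.04 0 0 0;0 0 -0.1 -0.04 0 0 0'
```

```text
time_s: 21.2
position: [0.486, -0.0041, 0.309]
tool_rot: [[-1.0, -0.009, 0.0], [-0.009, 1.0, 0.0], [-0.0, 0.0, -1.0]]
ft_force: [-0.5, 0.0, 1.2]
grip_width: -0.0
gripper_force: 0.1
time_s: 21.5
position: [0.4872, -0.0041, 0.3091]
tool_rot: [[-1.0, -0.022, 0.0], [-0.022, 1.0, 0.0], [-0.0, 0.0, -1.0]]
ft_force: [-0.7, 0.7, 0.6]
grip_width: -0.0
gripper_force: 0.1
```

```bash
python3 -m creep '0 0 -0.05 -0.02 0 0 0;0 0 -0.1 -0.04 0 0 0;0 0 -0.1 -0.04 0 0 0';  python3 - <<'E'
from h import *
d=get_image("scene");P=cloud(d).reshape(-1,3)
c=np.array([.5803,.0295]);a=np.radians(2.6);R=np.array([[np.cos(a),-np.sin(a)],[np.sin(a),np.cos(a)]])
L=(P[:,:2]-c)@R
m=(abs(L[:,0]+.075)<.03)&(abs(L[:,1])<.1)&(P[:,2]>.04)&(P[:,2]<.09)&(L[:,1]>-.055)&(L[:,1]<.05);Q=L[m]
v=np.polyfit(Q[:,1],Q[:,0],1);r=Q[:,0]-np.polyval(v,Q[:,1]);k=abs(r)<.004;v=np.polyfit(Q[k,1],Q[k,0],1)
print(k.sum(),v,np.degrees(np.arctan(v[0])),"outer face x at y=-62:",np.polyval(v,-.062))
E
```

```text
time_s: 21.8
position: [0.4884, -0.0041, 0.3091]
tool_rot: [[-0.999, -0.036, 0.0], [-0.036, 0.999, -0.0], [-0.0, -0.0, -1.0]]
ft_force: [0.0, -0.6, 0.1]
grip_width: 0.0002
gripper_force: 0.1
501 [ 0.03452051 -0.0827348 ] 1.977094554822589 outer face x at y=-62: -0.0848750753118556
```

```bash
python3 -m creep '0 0 0 -0.02 0 0 0;0 0 0 -0.04 0 0 0;0 0 0 -0.04 0 0 0';python3 -m creep '0 0 0 -0.02 0 0 0;0 0 0 -0.04 0 0 0;0 0 0 -0.04 0 0 0'
```

```text
time_s: 22.15
position: [0.4896, -0.004, 0.3091]
tool_rot: [[-0.999, -0.036, 0.0], [-0.036, 0.999, -0.0], [-0.0, -0.0, -1.0]]
ft_force: [0.7, 0.2, -0.5]
grip_width: -0.0001
gripper_force: 0.1
time_s: 22.45
position: [0.4908, -0.004, 0.309]
tool_rot: [[-0.999, -0.036, -0.0], [-0.036, 0.999, -0.0], [0.0, -0.0, -1.0]]
ft_force: [-0.9, -0.2, -0.7]
grip_width: -0.0002
gripper_force: 0.2
```

```bash
python3 -m creep '0 0 0 -0.02 0 0 0;0 0 0 -0.03 0 0 0;0 0 0 -0.03 0 0 0'
```

```text
time_s: 22.75
position: [0.4912, -0.0039, 0.309]
tool_rot: [[-0.999, -0.036, -0.002], [-0.036, 0.999, -0.0], [0.002, 0.0, -1.0]]
ft_force: [-4.7, -0.9, 2.5]
grip_width: -0.0001
gripper_force: 2.6
```

The door has met the stops. I'll back off, check it and hand in.

```bash
python3 -m creep '0 0 0 0.1 0 0 0;0 0 0 0.5 0 0 0;0 0 0 1.2 0 0 0;0 0 0 1.8 0 -0.5 0;0 0 0 1.8 0 -1.5 0;0 0 0 1.8 0 -2.5 0;0 0 0 1.8 0 -3 0;0 0 0 1.8 0 -3 0;0 0 0 1.8 0 -3 0'
python3 - <<'E'
from h import *
d=get_image("scene");P=cloud(d).reshape(-1,3)
c=np.array([.5803,.0295]);a=np.radians(2.6);R=np.array([[np.cos(a),-np.sin(a)],[np.sin(a),np.cos(a)]])
L=(P[:,:2]-c)@R
m=(abs(L[:,0]+.075)<.03)&(P[:,2]>.04)&(P[:,2]<.15)&(L[:,1]>-.058)&(L[:,1]<.05);Q=L[m]
v=np.polyfit(Q[:,1],Q[:,0],1);r=Q[:,0]-np.polyval(v,Q[:,1]);k=abs(r)<.004;v=np.polyfit(Q[k,1],Q[k,0],1)
print(k.sum(),v,np.degrees(np.arctan(v[0])),np.polyval(v,-.062))
m=(abs(L[:,0]+.075)<.008)&(abs(L[:,1])<.05)&(P[:,2]>.155);print("top z",np.percentile(P[m,2],[5,50,95]))
cv2.imwrite("pics/end.png",cv2.resize(d["image"][170:330,220:380],(600,600),interpolation=cv2.INTER_CUBIC))
E
```

```text
time_s: 23.65
position: [0.4375, -0.0058, 0.3985]
tool_rot: [[-0.999, -0.036, 0.0], [-0.036, 0.999, 0.0], [-0.0, 0.0, -1.0]]
ft_force: [0.5, 0.2, -0.0]
grip_width: -0.0003
gripper_force: 0.0
1268 [ 0.00715267 -0.08093411] 0.4098106992950043 -0.08137757183498516
top z [0.15727044 0.1685727  0.17432804]
```

View pics/end.png

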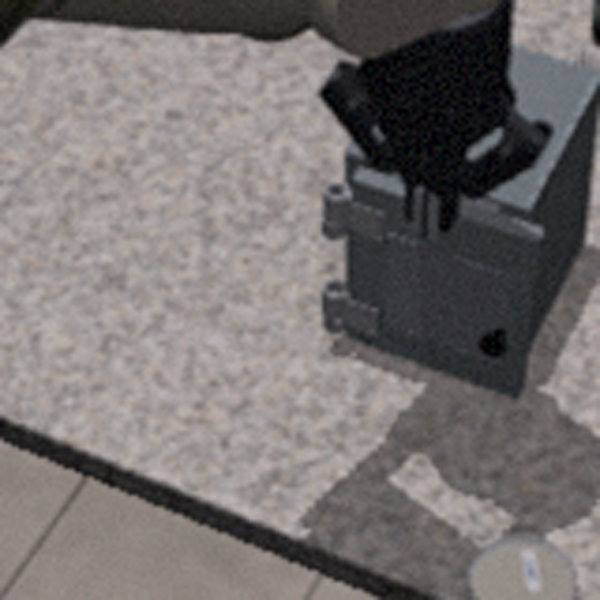

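The picture shows the door flush on the cabinet, its knob at (492,343). The outer face measures at x = -81 mm in the cabinet, which is the shut position.

```bash
python3 -c "
from rig import job
print(job.close_job())"
```

```text
the job is handed in; nothing more can be done
None
```

The door hangs fully down on both pins and is shut against the stops (outer face measured about 0.4° from parallel), the arm is clear of it, and the job was handed in at about 24 s; no verdict came back.

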